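Roll the grinding puck into its storage dock

TASK

Roll the white ceramic grinding puck on its rim out of the cork chock, across the bench and into the bay of the aluminium storage dock, then press it home gently until the dock's sprung side latch snaps out behind it, and let go. The puck is brittle and its faces are lapped: push it gently instead of gripping it, let it roll rather than dragging it, keep it standing on its rim all the way, and never lift it or let it fall over. Leave the other things on the bench where they are.

Things in the scene. Friction and masses are not known exactly. Their poses are not given: they have to be found in the camera images.
- puck: White glazed, slippery ceramic disc of a lab disc mill, 66 mm across, 24 mm thick, about 0.2 kg (varies), standing on its rim. Origin at its centre, 33 mm above the bench; x = the disc's axis, level; z up at the start, turning with it as it rolls. At yaw 0 it rolls along y. Free-standing it tips over beyond 20 degrees of lean and rolls away easily.
- chock: Fixed cork chock, y = +34 to -22 mm. Origin on the bench under the parked puck's centre. The puck stands between a round rear ridge 7 mm high at y = +24 mm and a round front ridge 2 mm high at y = -12.5 mm; side strips 6 mm high at x = 18 to 28 mm either side. The puck leaves over the front ridge towards -y: about 1 N, then it runs downhill by itself.
- dock: Fixed aluminium dock. Origin on the bench in mid bay under the stored puck's centre; the puck rolls in on the bench along -y of the dock. Bay x = -14 to +14 mm. y = +76 to +8 mm: far wall (+x) 20 mm high, near wall 7 mm, latch above it. y = +8 to -44 mm: both walls 69 mm high. On the near side a steel catch unit: bar 14 mm high at x = -34 to -22 mm; end plate behind y = -54 mm.
- bay_mouth (a point): Middle of the dock's mouth, on the bench, 108 mm before (+y of the dock) the dock's origin; axes as the dock's. From here two guide plates, 20 mm high, narrow from 49 mm apart to the bay's 28 mm over 33 mm of travel. Near-side latch bracket: up to 27 mm high (with its pin), x = -34 to -15 mm, from 53 to 88 mm before the dock's origin.
- cover_edge (a point): Middle of the front edge of the cover over the bay, on its top face, 72 mm above the bench and 2 mm before (+y of) the dock's origin; the cover's underside is 69 mm up, small screw heads reach 76 mm. The cover runs from here to 44 mm beyond the dock's origin, so the puck cannot be put in from above.
- latch (a joint): Sprung steel side latch, a leaf 38 mm long, 12 to 22 mm above the bench, hinged at the near wall about 68 mm before the dock's origin, slanting 8 mm into the bay in the direction of travel; tip about 32 mm before the origin. Rad: 0 = out (at rest, and again once the puck is stored), 0.1 to 0.25 = held aside by a passing puck (under 1 N). Snaps to 0 when the rim has passed.
- bay_end (a point): Middle of the bay's rear opening, 33 mm up, 44 mm beyond the dock's origin. In front of it a rubber-tipped spring buffer pushes back on the puck with 1 N + 0.35 N per mm: met about 4 mm short of the stored place (give or take that shift), latch clear after about 5 mm, hard stop at 6.7 mm. Latch and buffer share the catch unit, clamped up to 8 mm either way along the bay: find it by feel.
- vial_carton: Bystander: small white carton, 30 x 75 x 24 mm, on the bench beyond the dock. Origin at the centre of its underside.
- tube_clamp: Bystander: wooden test-tube clamp, 29 x 160 x 16 mm, lying on the bench beyond the chock. Origin at the centre of its underside.
- evaporating_dish: Bystander: white porcelain dish, 87 mm across, 30 mm high, to the right of the dock. Origin at the centre of its underside.
- dropper_bench: Bystander: amber dropper bottle, 35 mm across, 102 mm high, to the right of and beyond the dock. Origin at the centre of its underside.
- wash_bottle: Bystander: white wash bottle with a blue cap and spout, 68 x 98 x 203 mm, at the back of the bench. Origin at the centre of its underside.
- salve_tin: Bystander: round green tin, 67 mm across, 39 mm high, at the back of the bench. Origin at the centre of its underside.

How it is judged:
By the outcome, as a careful person would: the job done as asked, in the order asked, and still so for the second after the job is handed in, with the robot touching nothing.
It also fails if it takes over 56 s, if anything falls off the work surface, if the arm or the gripper's body presses on something with over 40 N, if the wrist force passes 120 N, or if a joint passes its speed limit or range.

ROBOT

A 6-joint arm with a two-finger parallel gripper is mounted at the origin on a cart in front of the work surface, level with it; the furniture and walls round the work are solid. World frame = base frame: x ahead of the robot, y to its left, z up, the work surface at z = 0. Lengths are in m, angles in rad, forces in N, time in s.
With the tool pointing down it reaches from about 0.35 to 0.975 m from the base axis. Payload 7.1 kg.
Tool frame: the origin (TCP) lies at the very end of the fingers, on their centre line; the grasp point (between the pads) lies 19 mm behind it; z points along the fingers, y is the line along which they close (so a half turn about z gives the same grasp; the last joint's range is limited). The gripper opens to 88 mm and grips with 3 to 60 N. Pads are 20 mm wide; open, the fingers measure 115 mm over their backs; the gripper's body (75 mm by 178 mm) begins 61 mm behind the grasp point.
Start: joints at [-1.286, 0.423, 1.63, -0, 1.089, -0.019], TCP at [0.187, -0.596, 0.223] pointing down, gripper open.
Joint ranges: [-3, 3], [-0.9, 2.11], [0.09, 2.58], [-1.31, 4.45], [0.11, 2.69], [-2.54, 2.54]. Speed limits (rad/s): [2.39, 2.39, 3.01, 3.14, 3.14, 3.14].

INTERFACE

Orientations are given as a rotation vector (axis times angle).
In Python, from station import robot gives the robot as it stands.
- The arm moves only by the tool move_arm, never from a script. Its argument "targets" is a list of rows, each a list of 7 numbers: the shift along the tool's x, y, z in mm, then the turn, a rotation vector about the tool's x, y, z in rad, then the finger opening in mm, from 0 to 87.8. In form: [[x, y, z, wx, wy, wz, fingers], ...]. A call has 1 to 12 rows; each row is the pose to reach, as a shift and turn from the pose commanded when the call began, along the tool's axes at that moment; what a row does not reach only later rows make up. A row lasts 1/12 s, in which the tool goes at most 41.7 mm and 7.16 degrees, less where a joint would pass 70% of its speed; a pose out of reach is approached as far as the arm can. A call with a gripper value outside its range is refused whole. The fingers move at their own pace and stop on an object; "newtons" is the grip in N (left out, the last holds). Time passes only in rows, so rows that repeat a pose let the fingers close. It gives the time, the measured TCP pose, the force, the opening and the grip force at its end, in the units of the state.
- robot.state(): the state, without advancing time (a new reading comes with each control period).
- robot.read_camera(name): name is "scene" or "top" or "wrist"; returns a dict with "img" (420x560x3 uint8, red, green, blue), "intrinsics" (3x3 intrinsics, pixels), "dist_coeffs" ([k1, k2, p1, p2, k3] as OpenCV has them; the pictures are not rectified), "R" (3x3) and "t" (3): a world point X has camera coordinates R X + t. Camera axes: x right, y down, z forward; pixel columns grow to the right and rows downward; lengths in m; the calibration is good to about 2 mm. A picture is of the moment at which its call begins. There is no depth.
- robot.finish_job(): hands the job in; it is judged then, once.
The state is a dict: "time": time; "q": joint angles; "joint_velocities": joint speeds; "tau": joint torques, N m; "position": TCP position; "tcp_rot": TCP orientation; "wrist_force": force on the tool from outside, world axes, zero at the start; "torque": the same for the moment, N m; "gripper_width": finger opening in m; "grasp_force": force on a finger pad.
Only numpy, scipy, OpenCV 4.12 (cv2) and the standard library are available. Lean on these libraries where they do the work, as an engineer would, in place of code of your own. Each camera call takes 0.05 s, during which the arm holds its last target. There are 200 camera calls.

## Working session

There is one attempt and no reset: what is moved stays moved. The work goes in short steps, Python scripts to look and compute and a tool call to move; the robot and the scene stay as the last step left them, time stands still between calls to the robot, and variables do not carry over. Pictures are saved under pics/ and viewed, at most 10 in all, crops included, and the job is handed in when it is done.

Besides the shell and the picture viewer there is one more tool, called after "Emit:" as a command line: name --pt "numbers of a row" for each row, then --argument value for the rest. move_arm: Moves the arm, as the interface text tells. Its arguments: {"type":"object","properties":{"targets":{"type":"array"},"newtons":{"type":"number"}},"required":["targets"]}

```bash
ls; mkdir -p pics; python3 - <<'E'
from station import robot
import cv2,pickle
d={n:robot.read_camera(n) for n in("scene","top","wrist")}
pickle.dump(d,open('c0.pkl','wb'))
for n in("scene","top"): cv2.imwrite(f'pics/{n}0.png',d[n]["img"][:,:,::-1]); print(n,d[n]["intrinsics"],d[n]["dist_coeffs"],-d[n]["R"].T@d[n]["t"])
print(robot.state())
E
```

```text
pics
scene [[456.27518      0.         278.65984289]
 [  0.         456.27518    209.99746138]
 [  0.           0.           1.        ]] [0.04303955 0.         0.         0.         0.        ] [ 0.26037084 -0.77452132  0.89907142]
top [[435.78234644   0.         282.25055092]
 [  0.         435.78234644 207.10699091]
 [  0.           0.           1.        ]] [-0.10469171  0.          0.          0.          0.        ] [ 0.40399859 -0.23616248  1.127383  ]
{'time': 0.15, 'q': array([-1.28598573e+00,  4.23675644e-01,  1.63048521e+00, -1.14671623e-06,
        1.08858615e+00, -1.90051832e-02]), 'joint_velocities': array([-0.00114883, -0.001593  , -0.00288126,  0.00047379, -0.00018275,
       -0.00023573]), 'tau': array([ 3.88136141e-04, -5.44984496e+01, -2.73920864e+01,  6.44131098e-02,
        2.05361203e-02, -7.13207464e-05]), 'position': array([ 0.18688115, -0.59596949,  0.2220853 ]), 'tcp_rot': array([-3.10428360e+00, -4.75227090e-01,  2.41769397e-04]), 'wrist_force': array([-1.1128464 , -1.21287217, -0.00741797]), 'torque': array([-0.00276652,  0.00389528, -0.01578976]), 'grasp_force': 0.0, 'gripper_width': 0.08802907245396896}
```

View pics/scene0.png

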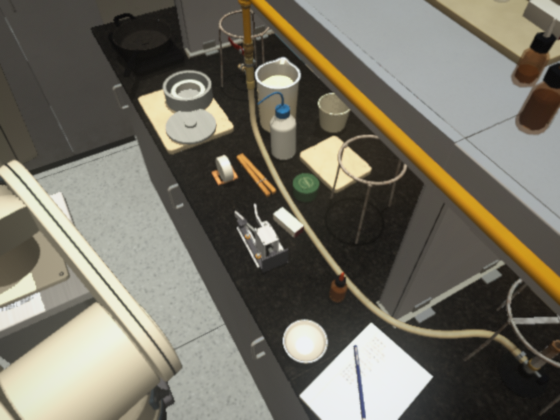

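View pics/top0.png

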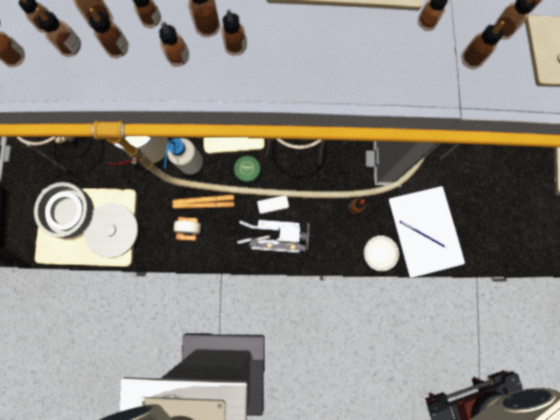

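The scene view shows the puck in its cork chock at about (225,168) and the dock at about (262,238). The top view shows the puck at (187,226) and the dock at about (280,238), with its mouth facing left. Next I'll magnify both.

```bash
cat >h.py <<'E'
import numpy as np,cv2,pickle
def ray(c,uv):
    p=cv2.undistortPoints(np.array([[uv]],float),c["intrinsics"],np.array(c["dist_coeffs"]))[0,0]
    d=c["R"].T@np.r_[p,1]; return -c["R"].T@c["t"],d/np.linalg.norm(d)
def onz(c,uv,z):
    o,d=ray(c,uv); return o+d*(z-o[2])/d[2]
def proj(c,X):
    X=np.atleast_2d(np.array(X,float)); return cv2.projectPoints(X,cv2.Rodrigues(c["R"])[0],c["t"].reshape(3,1),c["intrinsics"],np.array(c["dist_coeffs"]))[0][:,0]
E
python3 - <<'E'
from h import *
d=pickle.load(open('c0.pkl','rb'))
a=d['top']['img'][185:265,160:320]; b=d['scene']['img'][145:275,195:325]
a=cv2.resize(a,None,fx=5,fy=5,interpolation=cv2.INTER_CUBIC); b=cv2.resize(b,None,fx=4.5,fy=4.5,interpolation=cv2.INTER_CUBIC)
cv2.imwrite('pics/a.png',a[:,:,::-1]);cv2.imwrite('pics/b.png',b[:,:,::-1])
for uv in [(187,226),(250,240),(308,237),(137,275),(324,275)]: print(uv,onz(d['top'],uv,0))
E
```

```text
(187, 226) [0.54349671 0.00614638 0.        ]
(250, 240) [ 0.51015094 -0.15988109  0.        ]
(308, 237) [ 0.5206806  -0.31024853  0.        ]
(137, 275) [0.41310914 0.1305651  0.        ]
(324, 275) [ 0.42337354 -0.35221448  0.        ]
```

View pics/a.png

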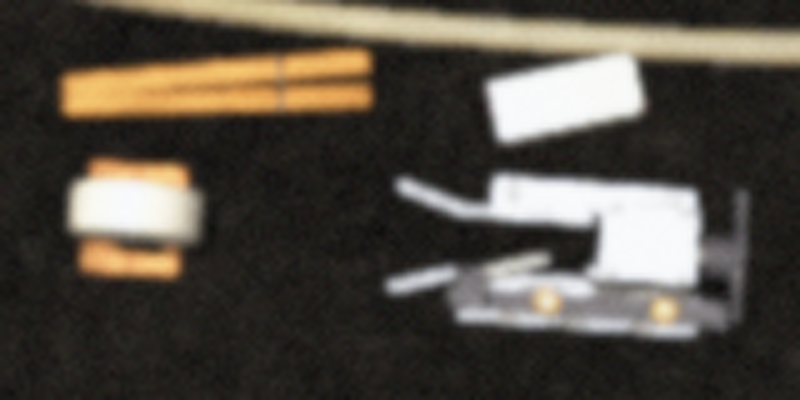

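View pics/b.png

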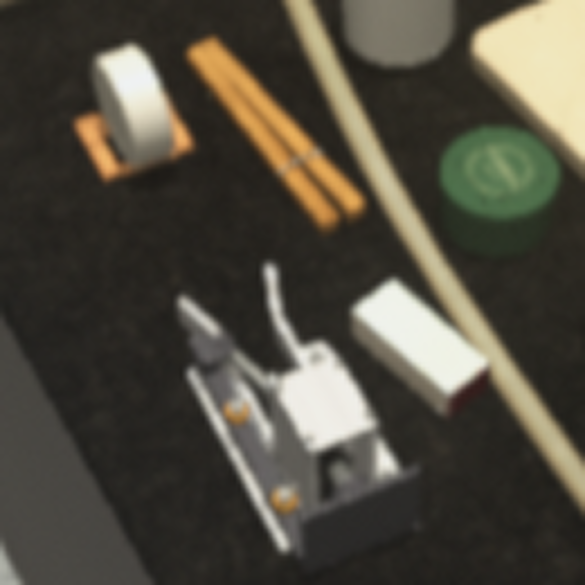

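The crops show the puck standing in its chock with its travel roughly along world -y. The dock lies to its right with the mouth facing the puck and only a few degrees of yaw. I'll move the wrist camera above them for a precise fix.

```bash
cat >>h.py <<'E'
from scipy.spatial.transform import Rotation as Ro
def plan(s,pos,xdir):
    """shift (mm) and turn in tool axes from measured pose to a tool-down pose with tool x at yaw xdir"""
    R=Ro.from_rotvec(s['tcp_rot']); T=Ro.from_euler('z',xdir)*Ro.from_euler('x',np.pi)
    return np.round(R.inv().apply(np.array(pos)-s['position'])*1000,1),np.round((R.inv()*T).as_rotvec(),4)
E
python3 - <<'E'
from h import *
from station import robot
s=robot.state(); d=pickle.load(open('c0.pkl','rb'))['wrist']
R=Ro.from_rotvec(s['tcp_rot']); print(R.as_matrix())
print('cam in tool',R.inv().apply(-d["R"].T@d["t"]-s['position']), (d["R"]@R.as_matrix()).round(3), d["intrinsics"],d["dist_coeffs"])
for z in(.3,): print(plan(s,[.5,-.13,z],0))
E
```

```text
[[ 9.54201742e-01  2.99163717e-01 -3.25318250e-04]
 [ 2.99163893e-01 -9.54201099e-01  1.10755781e-03]
 [ 2.09220804e-05 -1.15415707e-03 -9.99999334e-01]]
cam in tool [ 0.0727892  -0.00083975 -0.1614811 ] [[-0.001  1.     0.   ]
 [-0.964 -0.001 -0.264]
 [-0.264 -0.001  0.964]] [[361.37605653   0.         275.95010014]
 [  0.         361.37605653 210.14664841]
 [  0.           0.           1.        ]] [-0.00851937  0.          0.          0.          0.        ]
(array([ 438.2, -351. ,  -77.5]), array([-1.100e-03,  2.000e-04,  3.038e-01]))
```

Emit:
move_arm --pt "40 -32 0 0 0 0.03 87" --pt "80 -64 0 0 0 0.06 87" --pt "120 -96 0 0 0 0.09 87" --pt "155 -125 0 0 0 0.12 87" --pt "190 -152 0 0 0 0.15 87" --pt "225 -180 2 0 0 0.18 87" --pt "260 -208 5 0 0 0.2 87" --pt "290 -232 10 0 0 0.22 87" --pt "320 -256 15 0 0 0.25 87" --pt "350 -280 20 0 0 0.28 87" --pt "380 -304 22 0 0 0.3 87" --pt "405 -325 22 0 0 0.304 87"

```text
time: 1.15
position: [0.4656, -0.18, 0.201]
tcp_rot: [-3.141, 0.002, 0.001]
wrist_force: [-0.3, 0.1, 0.2]
gripper_width: 0.0871
grasp_force: 0.0
```

Emit:
move_arm --pt "10 -8 0 0 0 0 87" --pt "20 -16 0 0 0 0 87" --pt "20 -16 0 0 0 0 87" --pt "20 -16 0 0 0 0 87"

```text
time: 1.48
position: [0.485, -0.1666, 0.2014]
tcp_rot: [3.141, 0.0, -0.001]
wrist_force: [-0.3, 1.0, 0.1]
gripper_width: 0.0874
grasp_force: 0.0
```

```bash
python3 - <<'E'
from h import *
from station import robot
c=robot.read_camera('wrist'); pickle.dump(c,open('w1.pkl','wb')); s=robot.state(); print(s['time'],s['position'],s['tcp_rot'],-c["R"].T@c["t"])
cv2.imwrite('pics/w1.png',cv2.resize(c['img'],(800,600),interpolation=cv2.INTER_CUBIC)[:,:,::-1])
E
```

```text
1.5333 [ 0.4845709  -0.16696168  0.20135309] [ 3.14141365e+00 -1.30989780e-03 -9.49554277e-04] [ 0.55763492 -0.16548271  0.36292712]
```

View pics/w1.png

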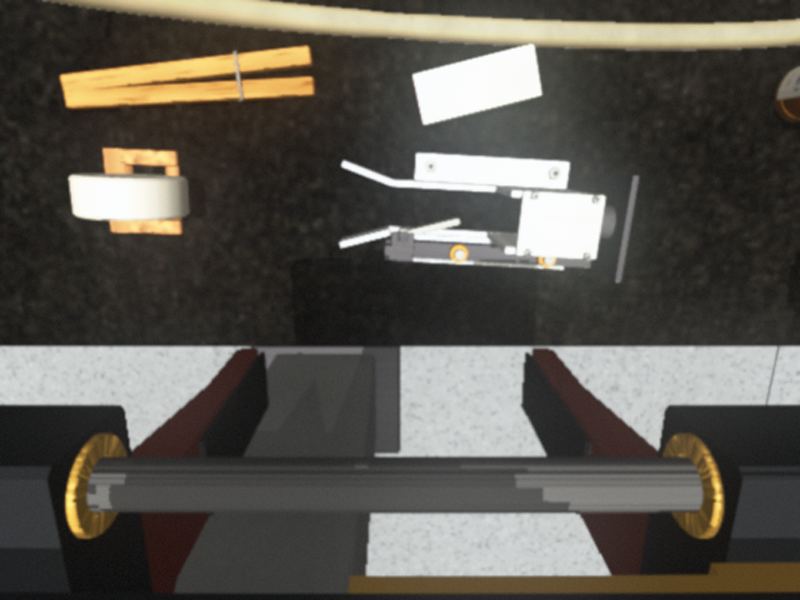

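The wrist view (800 px scale) shows the puck at (68–189, 175–220), the chock corners at (103,148), (179,150), (110,234) and (182,235), the guide tips at (343,163) and (340,245), and the cover corners at (519,191), (606,195), (600,260) and (516,254).

```bash
python3 - <<'E'
from h import *
c=pickle.load(open('w1.pkl','rb'))
P=lambda u,v,z:(onz(c,(u*.7+0,v*.7),z)*1000).round(1)[:2]
print('cover',[P(*p,72) for p in[(519,191),(606,195),(600,260),(516,254)]])
print('farwall inner',P(397,183,20),P(497,190,20)); print('block',P(415,152,20),P(570,162,20))
print('guides',P(343,163,20),P(340,243,20)); print('near start',P(392,232,20))
print('chock z6',[P(*p,6) for p in[(103,148),(179,150),(110,234),(182,235)]])
# puck face edges: the rim top line
print('puck top z66',[P(*p,66) for p in[(100,175),(160,176),(100,219),(160,220)]])
print('puck ends z33',[P(*p,33) for p in[(68,197),(189,198)]])
g=cv2.cvtColor(c['img'],cv2.COLOR_RGB2HSV); m=((g[...,2]>110)&(g[...,1]<60)).astype(np.uint8); m[:,150:]=0;m[:110]=0;m[165:]=0
cs=max(cv2.findContours(m,0,2)[0],key=cv2.contourArea); print(cv2.boundingRect(cs),cv2.minAreaRect(cs))
im=np.hstack([cv2.resize(c['img'][98:170,40:140],None,fx=4,fy=4,interpolation=2),cv2.resize(c['img'][98:170+0,232:330],None,fx=4,fy=4,interpolation=2)])
im2=cv2.resize(c['img'][98:198,230:430],None,fx=3.9,fy=2.9,interpolation=2)
cv2.imwrite('pics/w1c.png',np.vstack([im,im2[:, :im.shape[1]] if im2.shape[1]>=im.shape[1] else np.pad(im2,((0,0),(0,im.shape[1]-im2.shape[1]),(0,0)))])[:,:,::-1]); print(im.shape)
E
```

```text
cover [array([ 4799.8, 16842.3]), array([ 5327.3, 28769.3]), array([14338.4, 28886.7]), array([13481.2, 16966.4])]
farwall inner [1428.9  -55.9] [1684.2 3673.3]
block [320.9 601.6] [ 672.5 6310.5]
guides [  708.8 -2043. ] [ 3671.2 -2236. ]
near start [3250.9 -244.5]
chock z6 [array([  443.7, -3223.5]), array([  466.1, -2424.6]), array([ 1349.2, -3280.3]), array([ 1361.4, -2489.6])]
puck top z66 [array([  2444. , -36619.6]), array([  2583.6, -29168.6]), array([  7868.3, -37431.3]), array([  8008.4, -29814.8])]
puck ends z33 [array([  2824.4, -20497.3]), array([  2902.5, -12934.3])]
(48, 122, 81, 33) ((88.0, 138.0), (32.0, 80.0), 90.0)
(288, 792, 3)
```

View pics/w1c.png

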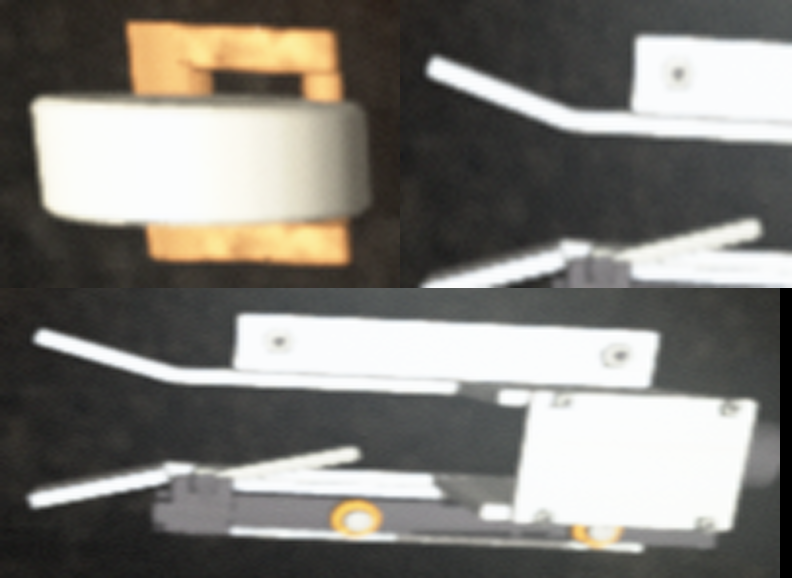

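The crop sharpens the features: chock corners (crop px) at (128,22), (335,32), (150,262) and (350,262); guide and wall edges are clear. The heights I passed were in the wrong units, so I'm redoing the calculation.

```bash
python3 - <<'E'
from h import *
c=pickle.load(open('w1.pkl','rb'))
A=lambda X,Y,z:(onz(c,(39.6+X/4,97.6+Y/4),z/1000)*1000).round(1)[:2]
B=lambda X,Y,z:(onz(c,(229.6+X/3.9,97.6+(Y-288)/2.9),z/1000)*1000).round(1)[:2]
def L(n,*p):
    p=np.array(p);d=p[-1]-p[0];print(n,p.tolist(),'yaw of -y',np.degrees(np.arctan2(d[0],-d[1])).round(2))
L('chock far',A(128,22,6),A(335,32,6));L('chock near',A(150,262,6),A(350,262,6));L('chock left',A(128,22,6),A(150,262,6))
L('puck far top',A(120,97,66),A(280,98,66));L('puck near top',A(120,224,66),A(280,222,66)); L('puck ends',A(32,155,33),A(370,160,33))
L('cover front',B(527,393,72),B(515,520,72));L('cover far',B(527,393,72),B(757,400,72));L('cover near',B(515,520,72),B(733,528,72))
L('far wall in',B(180,383,20),B(455,391,20));L('far block out',B(238,315,20),B(658,332,20));L('tips outer',B(38,330,20),B(33,505,20));L('tips inner',B(36,345,20),B(30,492,20))
L('near start inner',B(180,383,20),B(170,465,20));L('latch tip',B(235,472,22),B(357,452,22))
L('bar z14',B(235,532,0),B(640,548,0))
E
```

```text
chock far [[565.3, 28.6], [562.9, -20.5]] yaw of -y -2.8
chock near [[508.2, 31.5], [508.1, -18.2]] yaw of -y -0.12
chock left [[565.3, 28.6], [508.2, 31.5]] yaw of -y -92.91
puck far top [[549.6, -0.3], [549.3, -32.5]] yaw of -y -0.53
puck near top [[524.3, 3.5], [524.7, -29.5]] yaw of -y 0.69
puck ends [[536.1, 39.8], [534.8, -36.3]] yaw of -y -0.98
cover front [[540.3, -235.7], [505.3, -235.4]] yaw of -y -90.49
cover far [[540.3, -235.7], [538.5, -282.6]] yaw of -y -2.2
cover near [[505.3, -235.4], [503.0, -281.3]] yaw of -y -2.87
far wall in [[540.4, -165.4], [537.9, -231.0]] yaw of -y -2.18
far block out [[561.3, -179.0], [556.2, -277.9]] yaw of -y -2.95
tips outer [[556.8, -132.0], [501.0, -129.3]] yaw of -y -92.77
tips inner [[552.2, -131.5], [505.3, -128.7]] yaw of -y -93.42
near start inner [[540.4, -165.4], [514.2, -163.0]] yaw of -y -95.23
latch tip [[512.1, -178.7], [518.6, -208.0]] yaw of -y 12.51
bar z14 [[488.1, -179.7], [482.4, -286.2]] yaw of -y -3.06
```

```bash
python3 - <<'E'
from h import *
from station import robot
d=pickle.load(open('c0.pkl','rb')); c=pickle.load(open('w1.pkl','rb'))
print('bottle base',onz(d['scene'],(284,157),0), 'cap', onz(d['scene'],(283,112),.19),onz(d['top'],(177,146),.19))
print('top-view px: base corners',onz(d['top'],(200,170),.1))
print('hose on bench?',onz(c,(400*.7,40*.7),.01),onz(c,(150*.7,8*.7),.01),onz(d['top'],(210,184),.01))
s=robot.state(); print(s['q']); print(plan(s,[.5365,0,.2],np.radians(-3)))
E
```

```text
bottle base [ 0.70739482 -0.01285548  0.        ] cap [ 0.6838735  -0.04456092  0.19      ] [ 0.70067907 -0.00171305  0.19      ]
top-view px: base corners [ 0.66897168 -0.03964559  0.1       ]
hose on bench? [ 0.62919801 -0.16924167  0.01      ] [ 0.64757743 -0.01519646  0.01      ] [ 0.65465911 -0.05085688  0.01      ]
[-3.54808817e-01  2.87371528e-01  1.89372315e+00 -4.60224193e-04
  9.61003027e-01  1.21708513e+00]
(array([  51.8, -167. ,    1.3]), array([0.0002, 0.0006, 0.0515]))
```

Emit:
move_arm --pt "12 -36 0 0 0 0.01 87.5" --pt "24 -72 0 0 0 0.03 87.5" --pt "36 -108 0 0 0 0.05 87.5" --pt "47 -144 0 0 0 0.052 87.5" --pt "52 -167 0 0 0 0.052 87.5" --pt "52 -167 30 0 0 0.052 87.5" --pt "52 -167 60 0 0 0.052 87.5" --pt "52 -167 85 0 0 0.052 87.5" --pt "52 -167 100 0 0 0.052 87.5" --pt "52 -167 100 0 0 0.052 87.5"

```text
time: 2.37
position: [0.5344, -0.0006, 0.0985]
tcp_rot: [3.14, -0.085, -0.01]
wrist_force: [-0.3, 0.1, -0.4]
gripper_width: 0.0872
grasp_force: 0.0
```

```bash
python3 - <<'E'
from h import *
from station import robot
c=robot.read_camera('wrist'); s=robot.state(); print(s['time'],s['position'],s['tcp_rot'],s['q'])
print(plan(s,[.5365,0,.028],np.radians(-3)))
cv2.imwrite('pics/w2.png',c['img'][:,:,::-1]); pickle.dump(c,open('w2.pkl','wb'))
E
```

```text
2.4167 [ 0.53559343 -0.00054142  0.10016155] [ 3.14027702 -0.0852957  -0.00604433] [-2.31522617e-02  4.73922670e-01  1.90325865e+00 -1.96049755e-04
  7.68260040e-01  1.60209563e+00]
(array([ 1.2, -0.6, 72.2]), array([ 0.0003,  0.0038, -0.002 ]))
```

View pics/w2.png

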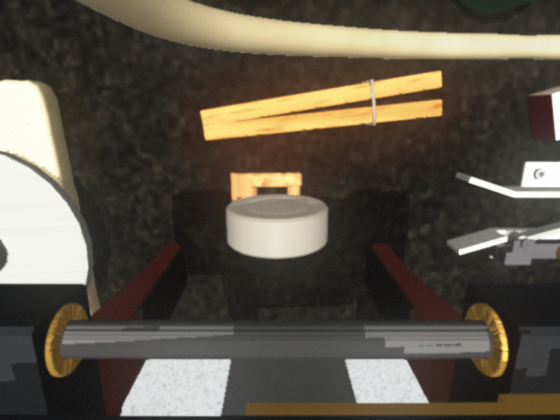

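The puck (227–328, 195–255) sits centred between the open fingers, so I'll descend around it.

Emit:
move_arm --pt "1 0 20 0 0 0 87.5" --pt "1 0 40 0 0 0 87.5" --pt "1 0 55 0 0 0 87.5" --pt "1 0 65 0 0 0 87.5" --pt "1 0 71 0 0 0 87.5" --pt "1 0 72 0 0 0 87.5" --pt "1 0 72 0 0 0 80" --pt "1 0 72 0 0 0 76" --pt "1 0 72 0 0 0 76"

```text
time: 3.17
position: [0.5389, 0.0009, 0.0304]
tcp_rot: [-3.14, 0.082, -0.002]
wrist_force: [0.6, 0.6, 1.5]
gripper_width: 0.0764
grasp_force: 0.0
```

```bash
python3 - <<'E'
from h import *
from station import robot
c=robot.read_camera('wrist'); s=robot.state(); print(s['time'],s['position'],s['gripper_width'],s['wrist_force'],s['grasp_force'])
print(plan(s,[.5365,0,.028],np.radians(-3)))
cv2.imwrite('pics/w3.png',c['img'][:,:,::-1]); pickle.dump(c,open('w3.pkl','wb'))
E
```

```text
3.2167 [0.53879367 0.00091902 0.03030976] 0.07584343617771909 [0.45460114 0.31865496 0.18130598] 0.0
(array([-2.2,  1. ,  2.3]), array([-0.    , -0.0015,  0.0002]))
```

View pics/w3.png

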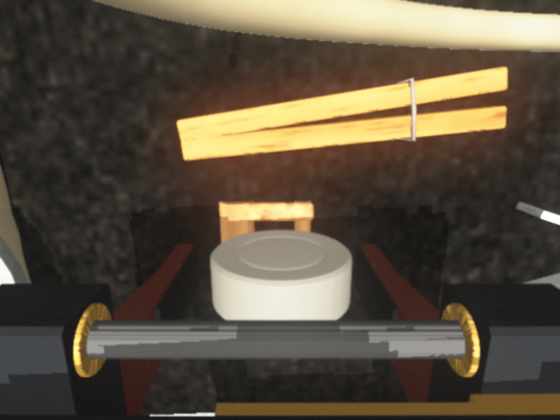

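Emit:
move_arm --pt "0 3 0 0 0 0 76" --pt "0 5 0 0 0 0 76" --pt "0 7 0 0 0 0 76" --pt "0 9 0 0 0 0 76" --pt "0 12 0 0 0 0 76" --pt "0 15 0 0 0 0 76" --pt "0 18 0 0 0 0 76" --pt "0 21 0 0 0 0 76" --pt "0 25 0 0 0 0 76" --pt "0 29 0 0 0 0 76" --pt "0 33 0 0 0 0 76" --pt "0 37 0 0 0 0 76"

```text
time: 4.22
position: [0.5362, -0.0365, 0.0294]
tcp_rot: [3.141, -0.082, -0.0]
wrist_force: [1.0, 0.4, -0.4]
gripper_width: 0.0761
grasp_force: 0.0
```

```bash
python3 - <<'E'
from h import *
from station import robot
c=robot.read_camera('wrist'); s=robot.state(); print(s['time'],s['position'],s['gripper_width'],s['wrist_force'],s['grasp_force'])
print(plan(s,[.528,-.1444,.03],np.radians(-2.6)))
cv2.imwrite('pics/w4.png',c['img'][:,:,::-1]); pickle.dump(c,open('w4.pkl','wb'))
E
```

```text
4.2667 [ 0.53619532 -0.0369856   0.02946099] 0.07566649584107464 [ 0.19547304 -0.05666697  0.62140135] 0.0
(array([ -2.5, 107.7,  -0.5]), array([ 0.0001,  0.    , -0.0072]))
```

View pics/w4.png

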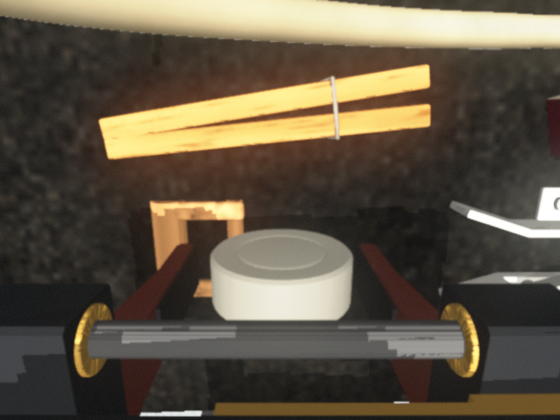

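The puck (212–352, 230–320) is out of the chock, upright and centred in the finger cage, so I'll roll it on to the mouth.

Emit:
move_arm --pt "0 3 0 0 0 0 76" --pt "0 7 0 0 0 0 76" --pt "0 11 0 0 0 0 76" --pt "-0.5 15 0 0 0 0 76" --pt "-0.5 19 0 0 0 0 76" --pt "-0.5 23 0 0 0 0 76" --pt "-1 27 0 0 0 0 76" --pt "-1 31 0 0 0 0 76" --pt "-1 35 0 0 0 0 76" --pt "-1.5 39 0 0 0 0 76" --pt "-1.5 43 0 0 0 0 76" --pt "-1.5 47 0 0 0 0 76"

```text
time: 5.27
position: [0.5322, -0.0833, 0.0295]
tcp_rot: [-3.141, 0.082, 0.0]
wrist_force: [1.0, -0.1, -0.1]
gripper_width: 0.0762
grasp_force: 0.0
```

Emit:
move_arm --pt "0 4 0 0 0 0 76" --pt "0 8 0 0 0 0 76" --pt "0 12 0 0 0 0 76" --pt "-0.5 16 0 0 0 0 76" --pt "-0.5 20 0 0 0 0 76" --pt "-0.5 24 0 0 0 0 76" --pt "-1 28 0 0 0 0 76" --pt "-1 31 0 0 0 0 76" --pt "-1 34 0 0 0 0 76" --pt "-1 37 0 0 0 0 76" --pt "-1 39 0 0 0 0 76" --pt "-1 41 0 0 0 0 76"

```text
time: 6.27
position: [0.5292, -0.124, 0.0295]
tcp_rot: [-3.14, 0.082, 0.0]
wrist_force: [-0.6, 0.6, 0.6]
gripper_width: 0.0758
grasp_force: 0.0
```

```bash
cat >>h.py <<'E'
def look():
    from station import robot
    c=robot.read_camera('wrist'); s=robot.state(); print(s['time'],s['position'],s['gripper_width'],s['wrist_force'])
    return c,s
E
python3 - <<'E'
from h import *
c,s=look(); pickle.dump(c,open('w5.pkl','wb'))
print(plan(s,[.528,-.1444,.03],np.radians(-2.6)))
for n in('w3','w4','w5'):
    i=pickle.load(open(n+'.pkl','rb'))['img']; g=i[300,180:390].astype(int).sum(1); x=np.where(g>330)[0]+180; print(n,x.min(),x.max(),(g>330).sum())
E
```

```text
6.3167 [ 0.52920108 -0.1242172   0.02948039] 0.07607739291935996 [ 0.12738447  0.12538739 -1.0409547 ]
(array([-0.1, 20.2, -0.5]), array([ 0.0001, -0.0001, -0.007 ]))
w3 212 349 138
w4 212 350 139
w5 198 331 134
```

Emit:
move_arm --pt "0 2 0 0 0 0 76" --pt "0 4 0 0 0 0 76" --pt "0 6 0 0 0 0 76" --pt "0 8 0 0 0 0 76" --pt "0 10 0 0 0 0 76" --pt "0 12 0 0 0 0 76" --pt "0 14 0 0 0 0 76" --pt "0 16 0 0 0 -0.003 76" --pt "0 18 0 0 0 -0.007 76" --pt "0 19 0 0 0 -0.007 76" --pt "0 20 0 0 0 -0.007 76" --pt "0 20 0 0 0 -0.007 76"

```text
time: 7.32
position: [0.5281, -0.1439, 0.0295]
tcp_rot: [3.141, -0.071, 0.0]
wrist_force: [0.3, -0.3, 0.3]
gripper_width: 0.076
grasp_force: 0.0
```

```bash
python3 - <<'E'
from h import *
c,s=look(); pickle.dump(c,open('w6.pkl','wb'))
i=c['img'];
for r in(290,300,310): g=i[r,180:390].astype(int).sum(1); x=np.where(g>330)[0]+180; print(r,x.min(),x.max(),(g>330).sum())
cv2.imwrite('pics/w6.png',i[:,:,::-1])
E
```

```text
7.3667 [ 0.52807955 -0.14382367  0.02945857] 0.07584131872201189 [-0.57917843 -0.37941297 -0.25511394]
290 201 336 136
300 202 335 134
310 208 329 122
```

View pics/w6.png

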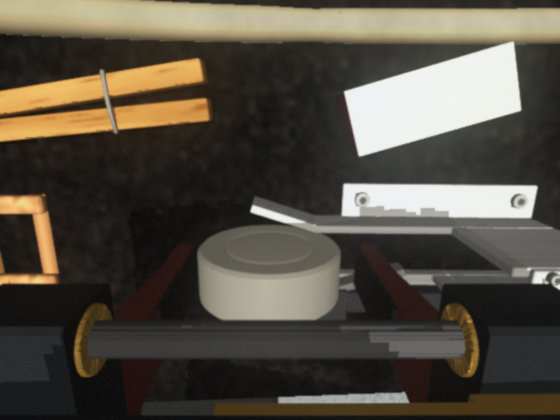

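The last picture shows the puck (198–340, 225–320) upright between the guide plates, against the rear finger. I'll roll it a few mm further, open up, centre, and check that it rests.

Emit:
move_arm --pt "0 1 0 0 0 0 76" --pt "0 2 0 0 0 0 76" --pt "0 3 0 0 0 0 76" --pt "0 4 0 0 0 0 76" --pt "0 5 0 0 0 0 76" --pt "0 6 0 0 0 0 76" --pt "0 6.5 0 0 0 0 76" --pt "0 6.5 0 0 0 0 80" --pt "0 5 0 0 0 0 87.5" --pt "0 3 0 0 0 0 87.5" --pt "0 1.5 0 0 0 0 87.5" --pt "0 1.5 0 0 0 0 87.5"

```text
time: 8.37
position: [0.528, -0.1448, 0.0294]
tcp_rot: [-3.141, 0.07, 0.0]
wrist_force: [-0.7, -1.2, 0.5]
gripper_width: 0.0875
grasp_force: 0.0
```

```bash
cat >>h.py <<'E'
def rows(i,rs=(290,300,310),a=175,b=400):
    for r in rs: g=i[r,a:b].astype(int); x=np.where((g.sum(1)>330)&(np.ptp(g,1)<40))[0]+a; print(r,x.min(),x.max(),len(x))
E
python3 - <<'E'
from h import *
for k in range(3): c,s=look(); rows(c['img'])
E
```

```text
8.4167 [ 0.52803819 -0.14496603  0.02946307] 0.08729731267325867 [ 0.48946345 -0.28466505 -0.4318112 ]
290 210 345 136
300 212 344 133
310 218 339 122
8.4667 [ 0.52808565 -0.14506974  0.02949062] 0.08759029904696312 [ 0.78769421 -0.08746613  0.52353989]
290 210 345 136
300 211 344 134
310 218 338 121
8.5167 [ 0.52808401 -0.14514994  0.02949027] 0.08722340180520642 [ 0.69655922  0.6276693  -0.48391174]
290 210 345 136
300 211 344 134
310 218 338 121
```

At rest and centred. Next: lift clear, close the fingers, move behind and come down.

Emit:
move_arm --pt "0 0 -8 0 0 0 87.5" --pt "0 0 -25 0 0 0 87.5" --pt "0 0 -50 0 0 0 87.5" --pt "0 0 -75 0 0 0 87.5" --pt "0 0 -82 0 0 0 80" --pt "0 -20 -82 0 0 0 40" --pt "0 -40 -82 0 0 0 0" --pt "0 -55 -82 0 0 0 0" --pt "0 -63 -82 0 0 0 0" --pt "0 -63 -82 0 0 0 0" --pt "0 -63 -82 0 0 0 0" --pt "0 -63 -82 0 0 0 0"

```text
time: 9.52
position: [0.5309, -0.0829, 0.1114]
tcp_rot: [3.141, -0.071, -0.0]
wrist_force: [0.9, -0.3, 0.9]
gripper_width: 0.0377
grasp_force: 0.0
```

```bash
python3 - <<'E'
from h import *
c,s=look(); i=c['img']; cv2.imwrite('pics/w7.png',i[:,:,::-1]); pickle.dump(c,open('w7.pkl','wb'))
# expected puck face/top outline if at dock y~95
D=np.array([523.1,-238.3]); yv=np.array([.0454,.999])
for X in ([0,95],[0,62],[0,128]):
    p=D+X[1]*yv; print(X,proj(c,[[p[0]/1e3,p[1]/1e3,.066 if X[1]==95 else .033]]))
g=i.astype(int); m=((g.sum(2)>330)&(np.ptp(g,2)<40)).astype(np.uint8)
for q in cv2.findContours(m,0,2)[0]:
    if cv2.contourArea(q)>300: print(cv2.boundingRect(q),cv2.contourArea(q))
E
```

```text
9.5667 [ 0.53087846 -0.08295901  0.11134422] 0.03381912678770806 [-0.1675274  -0.48931139 -0.06596117]
[0, 95] [[377.77301885 236.37743777]]
[0, 62] [[412.28854455 220.45657132]]
[0, 128] [[317.34020878 220.53010254]]
(303, 359, 42, 45) 1464.5
(507, 358, 45, 57) 1789.5
(1, 358, 49, 58) 2013.0
(517, 341, 43, 11) 359.0
(0, 340, 36, 15) 402.0
(517, 208, 43, 63) 1588.5
(324, 207, 165, 46) 3979.0
(344, 162, 199, 37) 4701.5
(413, 64, 120, 79) 5448.5
(308, 47, 252, 10) 1624.5
```

Emit:
move_arm --pt "-2.5 0 0 0 0 0 0" --pt "-2.5 0 0 0 0 0 0" --pt "-2.5 0 0 0 0 0 0" --pt "-2.5 0 0 0 0 0 0" --pt "-2.5 0 5 0 0 0 0" --pt "-2.5 0 20 0 0 0 0" --pt "-2.5 0 40 0 0 0 0" --pt "-2.5 0 60 0 0 0 0" --pt "-2.5 0 75 0 0 0 0" --pt "-2.5 0 81 0 0 0 0" --pt "-2.5 0 81 0 0 0 0" --pt "-2.5 0 81 0 0 0 0"

```text
time: 10.57
position: [0.5284, -0.0822, 0.0304]
tcp_rot: [-3.141, 0.071, 0.001]
wrist_force: [0.5, -0.2, -0.1]
gripper_width: 0.0008
grasp_force: 0.0
```

```bash
python3 - <<'E'
from h import *
c,s=look(); print(s['torque'],plan(s,[.5276,-.1444,.03],np.radians(-2.6)))
i=c['img'].astype(int)
m=((i.sum(2)>330)&(np.ptp(i,2)<40)).astype(np.uint8)
for q in cv2.findContours(m,0,2)[0]:
    if cv2.contourArea(q)>300: print(cv2.boundingRect(q),cv2.contourArea(q))
D=np.array([523.1,-238.3]); yv=np.array([.0454,.999])
for y in (62,85,95,128):
    p=D+y*yv; print(y,proj(c,[[p[0]/1e3,p[1]/1e3,.033]]))
E
```

```text
10.6167 [ 0.52888938 -0.08227301  0.03098305] 0.0008868273782112398 [ 0.02621778 -0.03488809 -0.08967199]
[ 0.02063114  0.06813842 -0.02190392] (array([ 1.5, 62.1,  1. ]), array([ 0.0001, -0.0008,  0.0002]))
(412, 385, 134, 31) 3399.0
(417, 332, 143, 25) 3312.0
(0, 332, 63, 25) 1168.0
(515, 289, 45, 25) 645.5
(341, 178, 219, 143) 18558.0
(466, 59, 94, 93) 5392.0
(293, 3, 267, 23) 3206.5
62 [[475.50989133 264.93113712]]
85 [[427.4982665  265.01474178]]
95 [[406.57805471 265.04588468]]
128 [[337.40195145 265.12624085]]
```

Emit:
move_arm --pt "1 3 0 0 0 0 0" --pt "1.5 7 0 0 0 0 0" --pt "1.5 9 0 0 0 0 0" --pt "1.5 10.5 0 0 0 0 0" --pt "1.5 12 0 0 0 0 0" --pt "1.5 13.5 0 0 0 0 0" --pt "1.5 15 0 0 0 0 0" --pt "1.5 17 0 0 0 0 0" --pt "1.5 19 0 0 0 0 0" --pt "1.5 21 0 0 0 0 0" --pt "1.5 23 0 0 0 0 0" --pt "1.5 25 0 0 0 0 0"

```text
time: 11.62
position: [0.5287, -0.1074, 0.0304]
tcp_rot: [-3.141, 0.071, 0.0]
wrist_force: [-0.5, 0.5, -0.4]
gripper_width: 0.0003
grasp_force: 0.0
```

Emit:
move_arm --pt "0 2 0 0 0 0 0" --pt "0 4 0 0 0 0 0" --pt "0 6 0 0 0 0 0" --pt "0 8 0 0 0 0 0" --pt "0 10 0 0 0 0 0" --pt "0 12 0 0 0 0 0" --pt "0 14 0 0 0 0 0" --pt "0 16 0 0 0 0 0" --pt "0 18 0 0 0 0 0" --pt "0 20 0 0 0 0 0" --pt "0 22 0 0 0 0 0" --pt "0 24 0 0 0 0 0"

```text
time: 12.62
position: [0.5277, -0.1314, 0.0305]
tcp_rot: [3.141, -0.071, -0.0]
wrist_force: [0.2, 1.0, 0.6]
gripper_width: 0.0004
grasp_force: 0.4
```

```bash
cat >fl.py <<'E'
from h import *
from station import robot
D=np.array([523.1,-238.3]); yv=np.array([.0454,.999])
F=[];T=[]
for k in range(4):
    c,s=look(); F.append(s['wrist_force']@np.r_[yv,0]); T.append(s['torque'])
print('dock y of TCP',(s['position'][:2]*1000-D)@yv,'dock x',(s['position'][:2]*1000-D)@[.999,-.0454],'Fy',np.mean(F),np.mean(T,0))
i=c['img'].astype(int); m=((i.sum(2)>330)&(np.ptp(i,2)<40)).astype(np.uint8)
for q in cv2.findContours(m,0,2)[0]:
    if cv2.contourArea(q)>500: print(cv2.boundingRect(q),cv2.contourArea(q))
E
python3 fl.py
```

```text
12.6667 [ 0.52773258 -0.13172589  0.03048904] 0.0005445222411440026 [-0.11179344 -0.2642808  -0.57865512]
12.7167 [ 0.52769848 -0.13159367  0.03047058] 0.0006901749443837275 [0.17621224 0.03334196 0.11457714]
12.7667 [ 0.52770556 -0.13144592  0.0304476 ] 0.00036348767519688013 [ 0.11939934 -0.34391763 -0.73246057]
12.8167 [ 0.52765458 -0.1313503   0.03043942] 0.0004883931764450642 [ 0.600738   -0.22956845 -0.4471178 ]
dock y of TCP 107.04953225443421 dock x -0.3054863601591187 Fy -0.19200040956735132 [ 0.02673905 -0.00012876  0.00347512]
(412, 384, 134, 32) 3393.0
(303, 253, 169, 66) 3848.5
(276, 202, 284, 30) 1666.5
(364, 181, 196, 36) 6318.5
(371, 38, 177, 117) 11792.0
(192, 9, 368, 19) 3885.0
```

```bash
cat >>fl.py <<'E'
for r in (265,275,285): x=np.where(m[r,240:])[0]+240; print(r,x[:1],x[np.r_[np.diff(x)>1,False]][:3])
for y in (70,80,90,100,110):
    p=D+y*yv; print(y,proj(c,[[p[0]/1e3,p[1]/1e3,.033]]).round()[0])
cv2.imwrite('pics/last.png',c['img'][:,:,::-1])
E
python3 fl.py
```

```text
12.8667 [ 0.52763325 -0.13124078  0.03045247] 0.0002733120409096321 [ 0.23185062 -0.01424686  0.1600445 ]
12.9167 [ 0.52764199 -0.13119749  0.03044981] 0.0008433278510103527 [-0.39573984 -0.78318664 -0.66288664]
12.9667 [ 0.52767452 -0.13119233  0.03045279] 0.0005456317883008228 [-0.33574224  0.25797229 -0.45877998]
13.0167 [ 0.52765705 -0.13116061  0.0304555 ] 0.0004231565901220424 [0.13070225 0.91193161 0.42235496]
dock y of TCP 107.23913767009928 dock x -0.31163996980574105 Fy 0.0888371363419912 [0.04142539 0.00779591 0.0139693 ]
(412, 384, 134, 32) 3389.0
(304, 253, 168, 66) 3879.5
(276, 202, 284, 30) 1668.0
(364, 181, 196, 36) 6323.5
(372, 38, 177, 117) 11794.0
(191, 9, 369, 18) 3883.5
265 [305] [345 441]
275 [305] []
285 [390] []
70 [356. 268.]
80 [335. 268.]
90 [314. 268.]
100 [293. 268.]
110 [272. 268.]
```

Pusher in contact behind the puck, which rolls with it. Continuing.

Emit:
move_arm --pt "0.3 2 0 0 0 0 0" --pt "0.3 4 0 0 0 0 0" --pt "0.3 6 0 0 0 0 0" --pt "0.3 8 0 0 0 0 0" --pt "0.3 10 0 0 0 0 0" --pt "0.3 12 0 0 0 0 0" --pt "0.3 14 0 0 0 0 0" --pt "0.3 16 0 0 0 0 0" --pt "0.3 18 0 0 0 0 0" --pt "0.3 20 0 0 0 0 0" --pt "0.3 22 0 0 0 0 0" --pt "0.3 24 0 0 0 0 0"

```text
time: 14.02
position: [0.5269, -0.1554, 0.0305]
tcp_rot: [-3.141, 0.071, 0.0]
wrist_force: [-0.8, 1.1, 0.6]
gripper_width: 0.0006
grasp_force: 0.2
```

Emit:
move_arm --pt "0 2 0 0 0 0 0" --pt "0 4 0 0 0 0 0" --pt "0 6 0 0 0 0 0" --pt "0 8 0 0 0 0 0" --pt "0 10 0 0 0 0 0" --pt "0 12 0 0 0 0 0" --pt "0 14 0 0 0 0 0" --pt "0 16 0 0 0 0 0" --pt "0 18 0 0 0 0 0" --pt "0 19 0 0 0 0 0" --pt "0 20 0 0 0 0 0" --pt "0 20 0 0 0 0 0"

```text
time: 15.02
position: [0.526, -0.1754, 0.0305]
tcp_rot: [3.141, -0.071, 0.0]
wrist_force: [-0.9, -0.3, -0.7]
gripper_width: 0.0008
grasp_force: 0.0
```

```bash
python3 fl.py
```

```text
15.0667 [ 0.52600883 -0.17528848  0.0304828 ] 0.0003728912734733691 [-0.58687911  0.30719917 -1.29976569]
15.1167 [ 0.52595438 -0.17520142  0.03043379] 9.281867353402206e-05 [-0.04447977 -0.97112068 -0.48749289]
15.1667 [ 0.52597572 -0.17514854  0.03045947] 0.0003548816985848627 [-0.50508482 -0.82557151  0.57643963]
15.2167 [ 0.52596457 -0.17514172  0.03046482] 0.0006145879062482609 [0.0408813  0.16253366 0.33970341]
dock y of TCP 63.225169966738484 dock x -0.00567662246126277 Fy -0.34384273126941706 [0.00991512 0.00594667 0.00529318]
(412, 382, 134, 34) 3683.5
(441, 264, 119, 56) 5768.0
(304, 253, 142, 67) 3600.0
(187, 203, 204, 30) 1402.0
(284, 182, 195, 35) 6272.5
(273, 38, 178, 117) 11837.0
(67, 10, 493, 18) 5171.5
265 [305] [349 445 464]
275 [305] [440 458 466]
285 [390] [439]
70 [264. 269.]
80 [243. 269.]
90 [222. 269.]
100 [201. 269.]
110 [180. 269.]
```

Emit:
move_arm --pt "0 1 0 0 0 0 0" --pt "0 2 0 0 0 0 0" --pt "0 3 0 0 0 0 0" --pt "0 4 0 0 0 0 0" --pt "0 5 0 0 0 0 0" --pt "0 6 0 0 0 0 0" --pt "0 6 0 0 0 0 0"

```text
time: 15.8
position: [0.5257, -0.1814, 0.0305]
tcp_rot: [3.141, -0.071, 0.0]
wrist_force: [0.0, -0.1, -0.3]
gripper_width: 0.0005
grasp_force: 0.0
```

```bash
cat >fe.py <<'E'
from h import *
from station import robot
D=np.array([523.1,-238.3]); yv=np.array([.0454,.999])
F=[];T=[]
for k in range(6):
    c=robot.read_camera('wrist'); s=robot.state(); F.append(s['wrist_force']@np.r_[yv,0]); T.append(s['torque'])
print(s['time'],'TCP dock y',(s['position'][:2]*1000-D)@yv,'Fy',np.mean(F).round(2),'T',np.mean(T,0).round(3))
i=c['img'].astype(int); m=((i.sum(2)>330)&(np.ptp(i,2)<40)).astype(np.uint8)
x=np.where(m[265:276,240:].all(0))[0]+240; print('rear px',x[0]); pickle.dump(c,open('fe.pkl','wb'))
E
python3 fe.py
```

```text
16.1 TCP dock y 57.23384073833894 Fy 0.18 T [0.014 0.014 0.027]
rear px 305
```

Emit:
move_arm --pt "0 1 0 0 0 0 0" --pt "0 2 0 0 0 0 0" --pt "0 3 0 0 0 0 0" --pt "0 4 0 0 0 0 0" --pt "0 4 0 0 0 0 0"

```text
time: 16.52
position: [0.5256, -0.1854, 0.0305]
tcp_rot: [3.141, -0.071, 0.0]
wrist_force: [0.6, 0.3, -0.7]
gripper_width: 0.0006
grasp_force: 0.0
```

```bash
python3 fe.py
```

```text
16.8167 TCP dock y 53.22511262105615 Fy 0.25 T [0.028 0.014 0.014]
rear px 305
```

Emit:
move_arm --pt "0 1 0 0 0 0 0" --pt "0 2 0 0 0 0 0" --pt "0 3 0 0 0 0 0" --pt "0 3 0 0 0 0 0"

```text
time: 17.15
position: [0.5255, -0.1884, 0.0305]
tcp_rot: [3.141, -0.071, 0.0]
wrist_force: [0.2, 0.6, -0.6]
gripper_width: 0.0006
grasp_force: 0.0
```

```bash
python3 fe.py
```

```text
17.45 TCP dock y 50.200018881606844 Fy -0.08 T [ 0.002 -0.004  0.012]
rear px 305
```

Emit:
move_arm --pt "0 1 0 0 0 0 0" --pt "0 2 0 0 0 0 0" --pt "0 2 0 0 0 0 0"

```text
time: 17.7
position: [0.5254, -0.1904, 0.0305]
tcp_rot: [3.141, -0.071, 0.0]
wrist_force: [-0.6, 0.2, 0.4]
gripper_width: 0.0002
grasp_force: 0.0
```

```bash
python3 fe.py
```

```text
18.0 TCP dock y 48.21458687289522 Fy -0.11 T [0.01  0.003 0.007]
rear px 305
```

Emit:
move_arm --pt "0 1 0 0 0 0 0" --pt "0 2 0 0 0 0 0" --pt "0 2 0 0 0 0 0"

```text
time: 18.25
position: [0.5252, -0.1923, 0.0305]
tcp_rot: [3.141, -0.071, 0.0]
wrist_force: [0.1, 0.6, -0.6]
gripper_width: 0.0005
grasp_force: 0.0
```

```bash
python3 fe.py
```

```text
18.55 TCP dock y 46.209778109935776 Fy -0.02 T [ 0.009  0.014 -0.002]
rear px 305
```

Emit:
move_arm --pt "0 1 0 0 0 0 0" --pt "0 2 0 0 0 0 0" --pt "0 2 0 0 0 0 0"

```text
time: 18.8
position: [0.5252, -0.1943, 0.0305]
tcp_rot: [3.141, -0.071, 0.0]
wrist_force: [0.3, 0.0, 0.4]
gripper_width: 0.0004
grasp_force: 0.0
```

```bash
python3 fe.py
```

```text
19.1 TCP dock y 44.182550019080466 Fy 0.09 T [ 0.035 -0.021 -0.013]
rear px 305
```

Emit:
move_arm --pt "0 1 0 0 0 0 0" --pt "0 2 0 0 0 0 0" --pt "0 2 0 0 0 0 0"

```text
time: 19.35
position: [0.525, -0.1961, 0.0305]
tcp_rot: [-3.14, 0.071, 0.0]
wrist_force: [0.0, 1.2, 0.0]
gripper_width: 0.0008
grasp_force: 0.8
```

```bash
cat >>fe.py <<'E'
w=pickle.load(open('w1.pkl','rb'))
for r in (255,260,265,270,275,280): print(r,''.join('%4d'%v for v in i[r,280:400:5].sum(1)//3))
E
python3 fe.py
```

```text
19.65 TCP dock y 42.26374875306094 Fy 1.63 T [ 0.322  0.034 -0.007]
rear px 305
255   33  35  36  42 103 115 116  98  88  92  89  88  93 104 104  99  87  85  88  90  88  88  91  90
260   31  34  37  35 101 117 122 123 125 116  93  91  90  92  89  90  90  78  85  87  89  89  88  87
265   32  32  33  35  98 115 124 133 139 137 134 134 129 112  93  91  90  89  81 131 130 129 110 107
270   29  32  31  35  70 115 124 132 136 146 149 152 152 145 144 143 144 142  94 159 158 157 123 150
275   21  30  34  33  34 116 125 132 138 145 147 155 154 159 162 165 163 169 167 162 163 158 133 159
280   22  32  29  30  33  80 122 135 138 143 148 151 153 160 161 162 165 170 172 172 173 166 146 164
```

Buffer met (1.6 N). I'll press on gently.

Emit:
move_arm --pt "0 0.7 0 0 0 0 0" --pt "0 1.4 0 0 0 0 0" --pt "0 2 0 0 0 0 0" --pt "0 2 0 0 0 0 0"

```text
time: 19.98
position: [0.5249, -0.1981, 0.0305]
tcp_rot: [-3.141, 0.071, 0.0]
wrist_force: [-0.9, 3.8, 1.4]
gripper_width: 0.0003
grasp_force: 1.5
```

```bash
python3 fe.py|head -2
```

```text
20.2833 TCP dock y 40.22276536007988 Fy 2.54 T [ 0.529  0.057 -0.034]
rear px 304
```

Emit:
move_arm --pt "0 0.5 0 0 0 0 0" --pt "0 1 0 0 0 0 0" --pt "0 1 0 0 0 0 0"

```text
time: 20.53
position: [0.5248, -0.1991, 0.0304]
tcp_rot: [-3.141, 0.071, 0.0]
wrist_force: [-0.9, 3.3, 1.2]
gripper_width: 0.0004
grasp_force: 1.8
```

```bash
python3 fe.py|head -2
```

```text
20.8333 TCP dock y 39.21582111925558 Fy 3.87 T [ 0.63   0.112 -0.031]
rear px 305
```

Emit:
move_arm --pt "0 0.5 0 0 0 0 0" --pt "0 1 0 0 0 0 0" --pt "0 1.5 0 0 0 0 0" --pt "0 1.5 0 0 0 0 0"

```text
time: 21.17
position: [0.5248, -0.2007, 0.0305]
tcp_rot: [-3.141, 0.071, 0.0]
wrist_force: [-0.1, 3.7, 1.4]
gripper_width: 0.0009
grasp_force: 1.9
```

```bash
python3 fe.py|head -2; cp fe.pkl fa.pkl
```

```text
21.4667 TCP dock y 37.66016394109706 Fy 3.43 T [ 0.669  0.151 -0.026]
rear px 305
```

Emit:
move_arm --pt "0 0.4 0 0 0 0 0" --pt "0 0.8 0 0 0 0 0" --pt "0 0.8 0 0 0 0 0"

```text
time: 21.72
position: [0.5248, -0.2014, 0.0305]
tcp_rot: [-3.141, 0.071, 0.0]
wrist_force: [-0.4, 4.1, 0.9]
gripper_width: 0.0004
grasp_force: 2.2
```

```bash
python3 fe.py|head -2
```

```text
22.0167 TCP dock y 36.941646418537644 Fy 4.47 T [ 0.813  0.17  -0.045]
rear px 304
```

Emit:
move_arm --pt "0 -0.7 0 0 0 0 0" --pt "0 -1.4 0 0 0 0 0" --pt "0 -2.2 0 0 0 0 0" --pt "0 -3 0 0 0 0 0" --pt "0 -3 0 0 0 0 0"

```text
time: 22.43
position: [0.5253, -0.1987, 0.0306]
tcp_rot: [3.14, -0.071, 0.001]
wrist_force: [-0.2, 0.9, 0.5]
gripper_width: 0.0005
grasp_force: 0.4
```

```bash
python3 fe.py
```

```text
22.7333 TCP dock y 39.743991175688016 Fy 0.69 T [ 0.128 -0.013 -0.021]
rear px 305
255   31  37  36  39 102 112 113  95  89  87  89  91  98 106  99  79  89  87  90  90  90  92  90  86
260   29  34  35  35 101 114 124 121 124 106  89  89  90  88  89  90  75  90  87  85  88  88  88  89
265   28  34  36  33 100 117 125 132 138 132 131 136 119 101  91  91  78 101 115 115 113 106 104 103
270   29  33  34  34  71 116 122 131 138 144 150 151 146 144 143 143 139 139 161 159 145 140 141 128
275   26  34  32  33  33 115 123 133 138 145 147 149 154 158 161 164 167 162 161 155 123 157 158  74
280   25  30  31  32  31  79 124 132 139 144 148 151 154 158 161 163 165 170 173 173 126 160 161 142
```

Emit:
move_arm --pt "0 -0.7 0 0 0 0 0" --pt "0 -1.4 0 0 0 0 0" --pt "0 -2.2 0 0 0 0 0" --pt "0 -3 0 0 0 0 0" --pt "0 -3 0 0 0 0 0"

```text
time: 23.15
position: [0.5251, -0.1953, 0.0305]
tcp_rot: [3.141, -0.071, 0.0]
wrist_force: [-0.4, -0.2, 0.4]
gripper_width: 0.0003
grasp_force: 0.0
```

```bash
python3 fe.py
```

```text
23.45 TCP dock y 42.851968869794526 Fy 0.07 T [ 0.02  -0.001 -0.016]
rear px 311
255   30  38  35  36  36  96 110 117 111  92  92  89  92  92 102 106  99  77  89  87  88  89  89  88
260   30  35  34  36  51  98 113 124 124 123 124 100  89  91  92  91  88  78  83  87  89  88  88  92
265   29  32  34  36  65  98 111 121 129 138 137 134 133 134 120 101  93  91  74 125 126 124 115 102
270   27  31  35  33  76  95 113 122 128 136 139 145 150 151 146 143 144 146 117 154 157 157 101 148
275   24  30  31  30  33  96 114 122 127 136 143 146 149 154 157 162 163 166 167 168 166 161 101 158
280   21  32  33  31  31  68 112 122 129 136 143 146 152 154 158 160 164 163 168 172 172 171 110 162
```

The finger separated from the puck and the puck stays about 3 mm further in than where it first met the buffer. The latch is holding it. I'll back off, rise and check from above.

Emit:
move_arm --pt "0 -4 0 0 0 0 0" --pt "0 -15 0 0 0 0 0" --pt "0 -35 0 0 0 0 0" --pt "0 -45 -20 0 0 0 0" --pt "0 -50 -50 0 0 0 0" --pt "0 -45 -85 0 0 0 0" --pt "-10 -40 -120 0 0 0 0" --pt "-25 -35 -150 0 0 0 0" --pt "-40 -30 -170 0 0 -0.02 0" --pt "-40 -28 -171 0 0 -0.045 0" --pt "-40 -28 -171 0 0 -0.045 0" --pt "-40 -28 -171 0 0 -0.045 0"

```text
time: 24.45
position: [0.4863, -0.1651, 0.2016]
tcp_rot: [3.142, -0.001, 0.001]
wrist_force: [-0.7, -0.3, -0.2]
gripper_width: 0.0004
grasp_force: 0.0
```

```bash
python3 - <<'E'
from h import *
c,s=look(); w=pickle.load(open('w1.pkl','rb')); pickle.dump(c,open('w9.pkl','wb'))
# rectify both onto plane z=20mm around the bay in dock frame, 2px/mm, y 0..110, x -20..20
D=np.array([523.1,-238.3]); yv=np.array([.0454,.999]); xv=np.array([.999,-.0454])
def rec(c,z):
    X,Y=np.meshgrid(np.arange(-20,20,1.),np.arange(10,115,3.))
    P=D+X[...,None]*xv+Y[...,None]*yv; P=np.dstack([P/1e3,np.full(X.shape,z/1e3)]).reshape(-1,3)
    p=proj(c,P).reshape(*X.shape,2).astype(np.float32); return cv2.remap(c['img'],p[...,0],p[...,1],1).mean(2)
for n,k in(('before',w),('after',c)):
    a=rec(k,22); print(n)
    for r,y in zip(a[::-1],np.arange(10,115,3.)[::-1]): print('%4d '%y+' '.join('%3d'%v for v in r[::2]))
cv2.imwrite('pics/w9.png',c['img'][:,:,::-1])
E
```

```text
24.5 [ 0.48621303 -0.16501645  0.20100015] 0.0004658955710279191 [-0.01712922  0.37064949 -0.30495353]
before
 112  41  36  37  42  44  44  44  48  48  44  45  38  33  31  32  38  36  34  37  37
 109  38  39  39  40  39  41  42  40  41  37  38  39  37  38  40  46  41  36  35  38
 106  65  38  34  33  35  38  37  39  36  33  34  37  40  39  41  44  39  35  35  35
 103 100  41  32  37  43  43  41  37  36  37  35  39  42  41  41  41  41  39  37  39
 100 143  64  39  41  45  44  45  43  40  40  40  42  44  42  38  41  40  42  43  43
  97 211  90  45  41  43  43  41  46  45  40  43  43  38  36  39  41  43  42  44  45
  94 246 135  63  47  43  43  44  45  42  41  45  45  41  42  44  46  46  43  43  46
  91 250 210  86  50  45  45  45  47  48  46  45  44  45  46  47  46  45  45  46  56
  88 245 243 135  57  45  44  48  53  54  50  48  43  44  45  47  46  47  48  49 133
  85 215 249 187  84  41  44  46  50  49  47  47  46  46  49  53  51  50  52  69 219
  82 151 248 234 121  58  46  45  45  45  45  45  49  53  54  56  53  49  51 131 248
  79  70 235 250 179  81  50  50  47  46  46  48  50  5
[... 4265 characters left out ...]
  96 101 213 254 242
  31 191 253 254 254 227 115 210 234 165 114 113 115 118 115 115 112 113 231 254 243
  28 199 253 253 253 220 193 196 195 195 196 196 195 194 195 193 194 182 235 254 246
  25 190 253 252 252 226 228 228 228 227 227 227 226 227 227 227 224 202 234 254 245
  22 192 253 253 248 235 240 239 240 239 239 239 239 239 239 239 235 209 232 254 243
  19 197 253 253 245 244 247 247 247 248 247 247 247 247 247 247 243 211 232 254 240
  16 205 254 253 244 249 250 250 250 250 250 250 250 250 250 250 247 210 237 254 243
  13 211 253 252 246 252 252 252 252 252 252 252 252 252 252 252 248 207 246 254 247
  10 200 246 213 246 253 253 253 253 253 253 253 253 253 253 253 249 199 242 254 247
```

The latch leaf is in exactly the same place as at rest (tip at x ≈ -4 mm, y ≈ 31 mm), and the puck stands squarely behind it, so I'm handing in.

```bash
python3 -c "
from station import robot
print(robot.finish_job())"
```

```text
the job is handed in; nothing more can be done
None
```

The puck is stored upright in the dock bay with the side latch snapped out behind it and the gripper clear; I handed the job in at about 24.5 s, and no verdict came back.

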